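# Clamp a rail offcut in the drill jig

## Robot

A 7-joint arm with a two-finger parallel gripper is mounted at the origin on a cart in front of the work surface, level with it; the furniture and walls round the work are solid. World frame = base frame: x ahead of the robot, y to its left, z up, the work surface at z = 0. Lengths are in m, angles in rad, forces in N, time in s.
With the tool pointing down it reaches from about 0.4 to 0.9 m from the base axis. Payload 5.5 kg.
Tool frame: the origin (TCP) lies at the very end of the fingers, on their centre line; the grasp point (between the pads) lies 19 mm behind it; z points along the fingers, y is the line along which they close (so a half turn about z gives the same grasp; the last joint's range is limited). The gripper opens to 92 mm and grips with 3 to 60 N. Pads are 19 mm wide; open, the fingers measure 130 mm over their backs; the gripper's body (75 mm by 190 mm) begins 47 mm behind the grasp point.
Start: joints at [-0.991, 0.501, -0.427, 1.55, 0.221, 1.138, -0.21], TCP at [0.202, 0.618, 0.227] pointing down, gripper open.
Joint ranges: [-2.88, 2.88], [-0.31, 2.03], [-1.54, 1.56], [0.2, 2.42], [-1.41, 4.55], [0.19, 2.02], [-2.57, 2.57]. Speed limits (rad/s): [2.57, 2.57, 3.14, 3.14, 3.14, 3.14, 3.14].

## Interface

Orientations are given as [roll, pitch, yaw] about the fixed x, y, z axes, in that order (R = Rz(yaw) Ry(pitch) Rx(roll)).
In Python, from bench import arm gives the robot as it stands.
- The arm moves only by the shell command python3 -m pendant 'ROWS' [FORCE]. ROWS is JSON, a list that holds one entry, the list of rows, each a list of 7 numbers: the opening, from 0 (shut) to 1 (fully open), then the shift along the tool's x, y, z in mm, then the turn, a rotation vector about the tool's x, y, z in degrees. A call has 1 to 20 rows; each row is the pose to reach, as a shift and turn from the pose commanded when the call began, along the tool's axes at that moment; what a row does not reach only later rows make up. A row lasts 1/12 s, in which the tool goes at most 41.7 mm and 7.16 degrees, less where a joint would pass 70% of its speed; a pose out of reach is approached as far as the arm can. A call with a gripper value outside its range is refused whole. The fingers move at their own pace and stop on an object; FORCE is the grip in N (left out, the last holds). Time passes only in rows, so rows that repeat a pose let the fingers close. It gives the time, the measured TCP pose, the force, the opening and the grip force at its end, in the units of the state.
- arm.observe(): the state, without advancing time (a new reading comes with each control period).
- arm.snapshot(name): name is "scene" or "top" or "wrist"; returns a dict with "image" (420x560x3 uint8, red, green, blue), "vertical_fov" (degrees; the focal length in pixels is half the picture's height over the tangent of half this angle, whatever the lens; pixels are square), "cx", "cy" (the principal point, pixels), "rvec" (rotation vector, rad) and "tvec" (3), from world to camera coordinates, as OpenCV has them. Camera axes: x right, y down, z forward; pixel columns grow to the right and rows downward; lengths in m; the calibration is good to about 2 mm. The wrist camera is an equidistant fisheye: a pixel r from the principal point sees the ray r / f radians off the axis. A picture is of the moment at which its call begins. There is no depth.
- arm.job_done(): hands the job in; it is judged then, once.
The state is a dict: "clock": time; "qpos": joint angles; "joint_vel": joint speeds; "effort": joint torques, N m; "eef_pos": TCP position; "ee_rot": TCP orientation; "wrist_force": force on the tool from outside, world axes, zero at the start; "ft_torque": the same for the moment, N m; "finger_gap": opening from 0.0 (shut) to 1.0 (fully open); "grasp_force": force on a finger pad.
Only numpy, scipy, OpenCV 4.12 (cv2) and the standard library are available. Lean on these libraries where they do the work, as an engineer would, in place of code of your own. Each camera call takes 0.05 s, during which the arm holds its last target. There are 200 camera calls.

## Task

Get the offcut of mounting rail ready for drilling in the jig by pushing alone, with a fingertip or the outside of a finger: push it along its channel until it butts against the end stop, and swing the clamp strap over it until the strap meets its stop pin. Only then push the red cam lever fully down, so that the foot clamps the rail, and take the hand away. Do not pick anything up, keep the rail flat in its channel, and leave the other things on the desk alone.

Things in the scene. Friction and masses are not known exactly. Their poses are not given: they have to be found in the camera images.
- jig: fixed rail drill jig: grey metal plate, x -60 to +85, y -36 to +124 mm, top (channel floor) at z 12. Origin on the desk under the channel, level with the clamp post; z up, y along the channel towards the end stop, post on the +x side. Two guide strips, 7 mm high, leave a channel 37 mm wide about x = 0, y -30 to +100 mm
- stop_face (a point): centre of the end stop's face at jig x 0, y +100, z 16 mm, which the rail's far end must butt against; the stop is a blue block, 61 mm wide, 16 mm thick, top at z 26 mm
- bush (a point): top of the brass drill bush (jig y +70 mm, z 33 mm) on a blue bridge, 61 mm wide, 18 mm along the channel, z 23 to 30 mm, under which the rail passes
- rail: loose offcut of grey slotted mounting rail, 35x150x8 mm, about 60 g, flat in the channel; slides easily. Origin: centre of its underside; y along its length towards the stop. At the start 12 to 34 mm short of the stop; its near end overhangs the plate's -y edge, free above the desk (underside at 12 mm, top 20 mm), still by 14 mm when home
- rail_push_end (a point): centre of the rail's overhanging end face (35 mm wide, 8 mm high), 75 mm from the rail's origin towards its own -y, 4 mm above its underside; push here towards the end stop
- post_axis (a point): point on the clamp post's vertical axis, about which the strap swings, at half the strap's thickness (jig x +44, y 0, z 44 mm)
- strap (a joint): swing of the dark clamp strap, rad: 0 = square across the rail against its stop pin (end of travel); grows towards the end stop's side (starts at 0.75 to 1.35). At angle a it points from the post along (-cos a, +sin a) in jig x, y. Stays where left; about 1 N at the finger pin. z 38 to 50 mm, 26 mm wide to 62 mm from the axis, then a tab 18 mm wide, z 38 to 46, to 106 mm
- strap_pin (a point): middle of the black upright finger pin on the strap's tab: 13 mm diameter, z 46 to 68 mm above the desk, 93 mm from the post's axis. Pushing the pin, or the tab's side, swings the strap
- lever (a joint): cam lever with red handle, rad: 0 = raised, 60 degrees above level (starts at 0 to 0.12); 1.05 = fully down, level. It lies over the strap, leans back over the post and goes down towards it (to the jig's +x with the strap across). Lowers the foot 5 mm. 2 N at the handle, 4 N once the foot bears; the cam's friction holds it where it is left
- cam_pin (a point): centre of the lever's level pivot pin across the strap, 44 mm from the post's axis, 63 mm above the desk
- lever_end (a point): centre of the lever's end ball (19 mm diameter), 80 mm from the cam pin. The handle is a red sleeve, 16 mm thick, from 40 mm outward, on a 9 mm steel bar
- foot: round black rubber foot, 20 mm across, 6 mm thick, on the sprung plunger under the cam, 44 mm from the post's axis; origin at the centre of its underside: 3 mm above the rail with the lever raised, pressed on it with about 20 N when the strap is across and the lever down
- black_tape: loose roll of black tape, 63 mm across, 19 mm high; stands by, leave it alone; origin at the centre of its underside
- contactor: loose three-pole contactor, grey and black, 75x45x70 mm; stands by, leave it alone; origin at the centre of its underside
- parts_drawer: loose small clear drawer with nuts in it, 53x115x50 mm; stands by, leave it alone; origin at the centre of its underside
- red_tape: loose roll of red tape, 53 mm across, 18 mm high; stands by, leave it alone; origin at the centre of its underside
- torch: loose small black torch, 30x116x30 mm; stands by, leave it alone; origin at the centre of its underside
- hex_key: loose black hex key, 31x88x6 mm; stands by, leave it alone; origin at the centre of its underside

How it is judged:
By the outcome, as a careful person would: the job done as asked, in the order asked, and still so for the second after the job is handed in, with the robot touching nothing.
It also fails if it takes over 51 s, if anything falls off the work surface, if the arm or the gripper's body presses on something with over 40 N, if the wrist force passes 120 N, or if a joint passes its speed limit or range.

## Working session

There is one attempt and no reset: what is moved stays moved. The work goes in short steps, Python scripts to look and compute and a shell command to move; the robot and the scene stay as the last step left them, time stands still between calls to the robot, and variables do not carry over. Pictures are saved under pics/ and viewed, at most 12 in all, crops included, and the job is handed in when it is done.

```bash
mkdir -p pics; ls; python3 - <<'E'
from bench import arm
import cv2
s=arm.observe(); print(s)
for n in ("scene","top"):
    d=arm.snapshot(n); cv2.imwrite(f"pics/{n}0.png",d["image"][:,:,::-1]); print(n,d["vertical_fov"],d["cx"],d["cy"],d["rvec"],d["tvec"])
E
```

```text
pics
{'clock': 0.0, 'qpos': array([-0.99078875,  0.50186153, -0.42678805,  1.55141832,  0.22084407,
        1.13826906, -0.21029392]), 'joint_vel': array([ 1.17726691e-03, -2.27924906e-04, -5.22627450e-04,  1.11791242e-03,
       -8.71516814e-05,  9.66704178e-04,  3.96332386e-04]), 'effort': array([-6.97031810e-04, -5.66600096e+01, -5.81606761e+00, -2.79110563e+01,
       -6.85244752e-02,  3.04753915e-02,  1.71833053e-04]), 'eef_pos': array([0.2023431 , 0.61699537, 0.22568267]), 'ee_rot': array([-3.13970134e+00, -3.91809257e-05,  2.82485542e+00]), 'wrist_force': array([ 0.51299198, -0.50367329, -0.03461625]), 'ft_torque': array([ 0.01290308, -0.00103376, -0.04082641]), 'grasp_force': 0.0, 'finger_gap': 1.002321010400875}
scene 53.88683007477108 270.80641973442124 203.64158718062282 [ 2.32533934 -0.65996047  0.26499816] [-0.43921325  0.27931939  0.94726452]
top 45.89577199520048 275.2186796424236 202.57292107787987 [ 2.17173084 -2.19315061  0.12994502] [1.03995718e-03 5.45668054e-01 1.33987608e+00]
```

View pics/scene0.png

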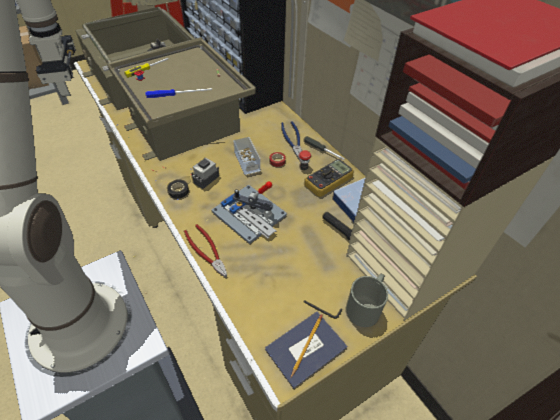

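View pics/top0.png

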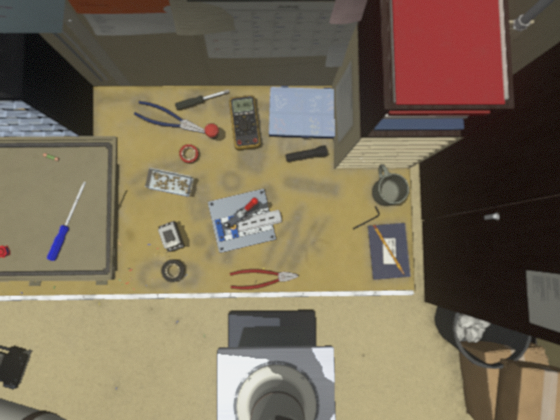

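The scene view shows the jig near (250,212) with the red lever at (265,187). In the top view the jig is at about (243,220), the rail's free end at (280,215), the stop at left, and the red handle at (247,209). I'll enlarge the jig in both views.

```bash
cat > h.py <<'E'
import cv2, numpy as np
from bench import arm
def cam(d):
    R=cv2.Rodrigues(np.array(d["rvec"]))[0]; t=np.array(d["tvec"]); f=210/np.tan(np.radians(d["vertical_fov"])/2)
    return R,t,f
def ray(d,u,v,fish=False):
    R,t,f=cam(d); x=np.array([u-d["cx"],v-d["cy"]],float)
    if fish:
        r=np.hypot(*x); th=r/f; c=np.r_[np.sin(th)*x/max(r,1e-9),np.cos(th)]
    else: c=np.r_[x/f,1]
    c=R.T@c; return -R.T@t, c/np.linalg.norm(c)
def onz(d,u,v,z,fish=False):
    o,r=ray(d,u,v,fish); return o+r*(z-o[2])/r[2]
def tri(rs):
    A=sum(np.eye(3)-np.outer(r,r) for o,r in rs); b=sum((np.eye(3)-np.outer(r,r))@o for o,r in rs)
    return np.linalg.solve(A,b)
def proj(d,P,fish=False):
    R,t,f=cam(d); c=R@np.array(P)+t
    if fish:
        th=np.arctan2(np.hypot(c[0],c[1]),c[2]); k=f*th/np.hypot(c[0],c[1]); return d["cx"]+k*c[0],d["cy"]+k*c[1]
    return d["cx"]+f*c[0]/c[2], d["cy"]+f*c[1]/c[2]
def snap(n,tag):
    d=arm.snapshot(n); cv2.imwrite(f"pics/{tag}.png",d["image"][:,:,::-1]); np.save(f"pics/{tag}.npy",d,allow_pickle=True); return d
def load(tag): return np.load(f"pics/{tag}.npy",allow_pickle=True).item()
E
python3 - <<'E'
from h import *
a=snap("top","t1"); b=snap("scene","s1")
A=cv2.resize(a["image"][180:260,200:300],None,fx=4,fy=4,interpolation=2)
A=cv2.resize(a["image"][180:260,200:295],(570,480),interpolation=2)
B=cv2.resize(b["image"][175:255,200:295],(570,480),interpolation=2)
cv2.imwrite("pics/crop1.png",cv2.resize(np.hstack([A,B]),(800,337))[:,:,::-1])
for u,v in [(209,200),(268,189),(275,243),(217,250)]: print(onz(a,u,v,.012).round(3))
print(onz(a,280,215,.02))
E
```

```text
[0.556 0.179 0.012]
[0.585 0.015 0.012]
[ 0.435 -0.003  0.012]
[0.417 0.157 0.012]
[ 0.51167805 -0.01729327  0.02      ]
```

View pics/crop1.png

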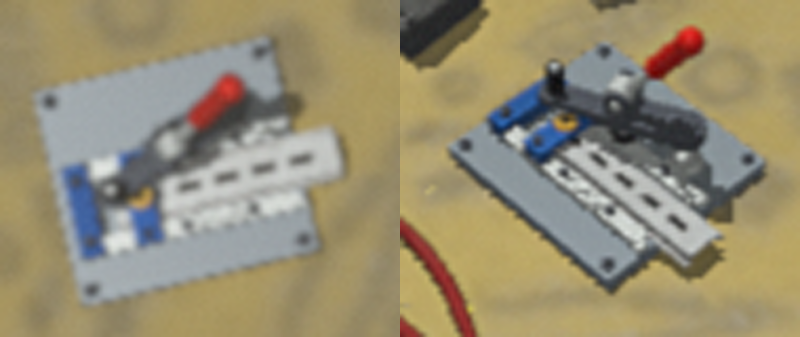

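The crop shows the plate corners at (35,95), (270,38), (320,245) and (88,303), the strap's finger pin at (113,190), the red ball at (232,85) and the rail end at (340,150). I'll work out a rough jig pose, the height of the tray beside the path, and the first transfer to a viewing pose over the channel mouth.

```bash
cat >> h.py <<'E'
from scipy.spatial.transform import Rotation as Ro
def jigfit(pts):  # world xy of corners (85,124),(85,-36),(-60,-36),(-60,124)
    J=np.array([[85,124],[85,-36],[-60,-36],[-60,124]])/1e3; P=np.array(pts)[:,:2]
    a=J-J.mean(0); b=P-P.mean(0); y=np.arctan2((a[:,0]*b[:,1]-a[:,1]*b[:,0]).sum(),(a*b).sum())
    R=np.array([[np.cos(y),-np.sin(y)],[np.sin(y),np.cos(y)]]); o=P.mean(0)-R@J.mean(0)
    return o,y,np.linalg.norm(P-(J@R.T+o),axis=1)
def togo(p,yang):  # target TCP, world angle (deg) of tool y, tool down -> shift mm, turn deg in tool axes
    s=arm.observe(); R0=Ro.from_euler("xyz",s["ee_rot"]); 
    R1=Ro.from_euler("xyz",[np.pi,0,np.radians(yang)+np.pi/2])
    return (R0.inv().apply(np.array(p)-s["eef_pos"])*1e3).round(1), (R0.inv()*R1).as_rotvec(degrees=True).round(1)
E
python3 - <<'E'
from h import *
a=load("t1"); b=load("s1"); k=800/190
W=[onz(a,200+u/k-.5,180+v/k-.5,.012) for u,v in [(35,95),(270,38),(320,245),(88,303)]]
o,y,r=jigfit(W); print("top jig",o,np.degrees(y),r)
print("tray", tri([ray(a,54,256),ray(b,150,94)]), "edge",[onz(a,116,285,z).round(3) for z in (.1,.2)], tri([ray(a,116,138),ray(b,254,92)]))
c,s=np.cos(y),np.sin(y); p=np.array([c*0+s*.09+o[0],s*0-c*.09+o[1],.2]); print(p,togo(p,np.degrees(y)))
E
```

```text
top jig [0.4979843  0.04255945] 13.471078126885338 [0.00172087 0.00233159 0.00253956 0.00293235]
tray [0.4081626  0.52835452 0.18397706] edge [array([0.331, 0.405, 0.1  ]), array([0.338, 0.376, 0.2  ])] [0.69621213 0.39150731 0.17030118]
[ 0.51895021 -0.04496443  0.2       ] (array([-507.1, -530.6,   26.7]), array([-0.1,  0. , 58.4]))
```

```bash
python3 -m pendant '[[[0,0,0,-40,0,0,0],[0,-20,-20,-70,0,0,4],[0,-48,-48,-80,0,0,8],[0,-76,-77,-80,0,0,12],[0,-104,-106,-80,0,0,16],[0,-132,-135,-80,0,0,20],[0,-160,-164,-80,0,0,24],[0,-188,-193,-80,0,0,28],[0,-216,-222,-80,0,0,32],[0,-244,-251,-80,0,0,36],[0,-272,-280,-80,0,0,40],[0,-300,-309,-75,0,0,44],[0,-328,-338,-65,0,0,47],[0,-356,-367,-55,0,0,50],[0,-384,-396,-45,0,0,52],[0,-412,-425,-35,0,0,54],[0,-440,-455,-20,0,0,56],[0,-468,-485,-5,0,0,57],[0,-490,-510,15,0,0,58],[0,-507,-531,27,0,0,58.4]]]' && python3 -m pendant '[[[0,0,0,0,0,0,0],[0,0,0,0,0,0,0]]]'; python3 - <<'E'
from h import *
d=snap("wrist","w1"); print(d["vertical_fov"],d["cx"],d["cy"],d["rvec"],d["tvec"]); print(arm.observe()["qpos"].round(2))
E
```

```text
clock: 1.87
eef_pos: [0.519, -0.0481, 0.1982]
ee_rot: [-3.141, 0.001, 1.803]
wrist_force: [-0.1, 1.1, 0.4]
finger_gap: 0.006
grasp_force: 0.0
clock: 2.03
eef_pos: [0.5181, -0.0468, 0.1985]
ee_rot: [-3.139, -0.0, 1.802]
wrist_force: [-0.7, 0.9, 0.0]
finger_gap: 0.004
grasp_force: 0.0
65.70646984690485 275.6137536849421 213.7058492715452 [-2.82928242 -0.32910829 -0.04442133] [-0.49208303 -0.18604405  0.31797282]
[-0.1   0.27  0.16  1.92 -0.05  0.96  0.32]
```

View pics/w1.png

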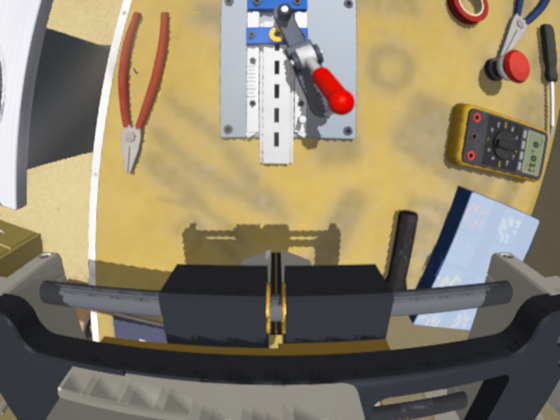

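The wrist view shows the plate's near corners at (221,137) and (355,138), the rail end at (261–294,163), the ball at (341,101), the finger pin top at (284,11), and a clear mouth in front of the rail. Refine these to subpixel and compute.

```bash
python3 - <<'E'
from h import *
d=load("w1"); a=load("t1"); b=load("s1")
for P in [(0.5181,-.0468,.1985),(.5181,-.0468,.2645)]: print("tcp proj",proj(d,P,True))
def red(d,box):
    x0,y0,x1,y1=box; h=cv2.cvtColor(d["image"][y0:y1,x0:x1],cv2.COLOR_RGB2HSV)
    m=(((h[...,0]<8)|(h[...,0]>172))&(h[...,1]>150)&(h[...,2]>90)).astype(np.uint8); return m
m=red(d,(300,50,370,125)); ys,xs=np.nonzero(m); print("red wrist",xs.min()+300,xs.max()+300,ys.min()+50,ys.max()+50)
dt=cv2.distanceTransform(m,2,5); 
sel=m.copy(); 
# ball: circle fit to the far end of the blob
for nm,dd,bx in (("w",d,(300,50,370,125)),("t",a,(236,192,266,225)),("s",b,(250,175,280,200))):
    M=red(dd,bx); M=cv2.resize(M*255,None,fx=4,fy=4,interpolation=1); M=(M>127).astype(np.uint8); D=cv2.distanceTransform(M,2,5); i=np.unravel_index(D.argmax(),D.shape); print(nm,"maxcirc",bx[0]+(i[1]+.5)/4-.5,bx[1]+(i[0]+.5)/4-.5,"r",D.max()/4)
# edges of rail end, plate
g=cv2.cvtColor(d["image"],cv2.COLOR_RGB2GRAY).astype(int)
print("col278",g[145:175,278]); print("row150",g[150,255:302]); print("row130 L",g[125,212:228]," R",g[125,348:364]); print("col240",g[130:145,240],"col335",g[130:147,335])
E
```

```text
tcp proj (np.float64(277.29517770875674), np.float64(267.6771197312614))
tcp proj (np.float64(277.5703260423119), np.float64(347.1788350250849))
red wrist 312 353 67 113
w maxcirc 340.125 100.875 r 11.734497
t maxcirc 254.125 201.125 r 2.5
s maxcirc 268.375 184.625 r 3.0984497
col278 [139 180 222 230 229 227 226 226 227 228 228 227 227 227 227 226 226 217
 178 135 146 173 184 185 185 186 186 186 186 186]
row150 [186 186 185 185 185 203 205 189 209 226 228 227 226 225 224 223 225 228
 229 229 228 227 227 227 228 228 227 226 228 227 227 228 227 223 210 208
 216 216 196 184 184 183 183 184 182 183 182]
row130 L [169 170 170 172 173 175 174 169 170 181 186 184 176 161 147 137]  R [173 177 184 185 186 186 181 168 166 171 173 175 176 177 179 179]
col240 [184 185 184 184 184 183 166 131 125 152 179 185 183 183 182] col335 [184 184 184 183 184 184 181 162 122  91 103 132 153 158 160 159 160]
```

```bash
python3 - <<'E'
from h import *
d=load("w1"); cv2.imwrite("pics/w1c.png",cv2.resize(d["image"][215:355,150:400],(800,448),interpolation=2)[:,:,::-1])
R,t,f=cam(d); print("cam pos",-R.T@t,"f",f, "axis",R[2])
o,y,r=None,None,None
L=onz(d,220.3,137,.012,True);Rr=onz(d,355.3,138,.012,True); print(L,Rr,np.linalg.norm(L-Rr),np.degrees(np.arctan2(*(Rr-L)[1::-1])))
print("rail end",onz(d,261,162.7,.02,True),onz(d,293.5,162.7,.02,True),onz(d,277.5,162.7,.02,True))
E
```

```text
cam pos [0.49969475 0.02953179 0.35678823] f 325.19226210127806 axis [ 0.0636701  -0.28322252 -0.95693841]
[ 0.44591798 -0.00312058  0.012     ] [0.58637259 0.02973836 0.012     ] 0.14424703865093783 13.167362279066477
rail end [ 0.49455708 -0.01958197  0.02      ] [ 0.52751746 -0.0117913   0.02      ] [ 0.51129935 -0.01567055  0.02      ]
```

View pics/w1c.png

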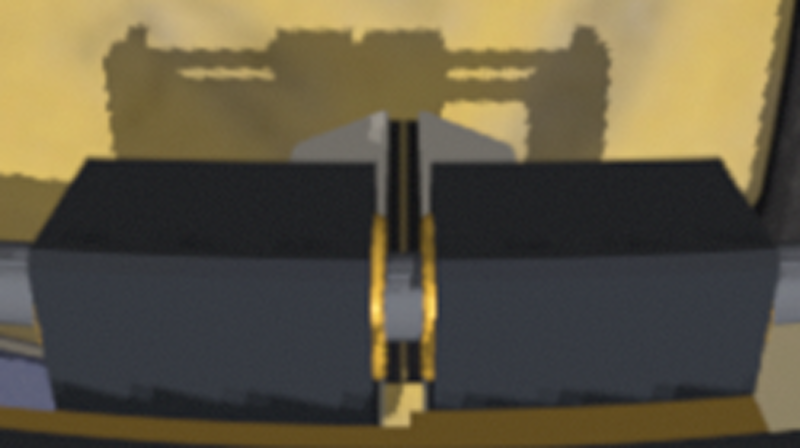

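The fingertips are a tapered wedge, flat ±9.5 mm along tool x, with the tip where the pose says. The rail end is at jig (1,−63), so it needs about 13 mm to get home, and the tool is already aligned with the channel at jig (1,−95). I'll descend and push.

```bash
python3 -m pendant '[[[0,0,0,41,0,0,0],[0,0,0,82,0,0,0],[0,0,0,123,0,0,0],[0,0,0,160,0,0,0],[0,0,0,180,0,0,0],[0,0,0,190,0,0,0],[0,7,0,190,0,0,0],[0,14,0,190,0,0,0],[0,18,0,190,0,0,0],[0,20,0,190,0,0,0],[0,22,0,190,0,0,0],[0,24,0,190,0,0,0],[0,26,0,190,0,0,0],[0,28,0,190,0,0,0],[0,30,0,190,0,0,0],[0,32,0,190,0,0,0],[0,33,0,190,0,0,0],[0,33,0,190,0,0,0]]]'; python3 - <<'E'
from h import *
d=snap("wrist","w2"); c=d["image"]; cv2.imwrite("pics/w2.png",c[:,:,::-1])
E
```

```text
clock: 3.58
eef_pos: [0.5118, -0.0144, 0.0099]
ee_rot: [3.141, 0.002, 1.804]
wrist_force: [1.2, -4.1, 1.7]
finger_gap: 0.008
grasp_force: 2.4
```

View pics/w2.png

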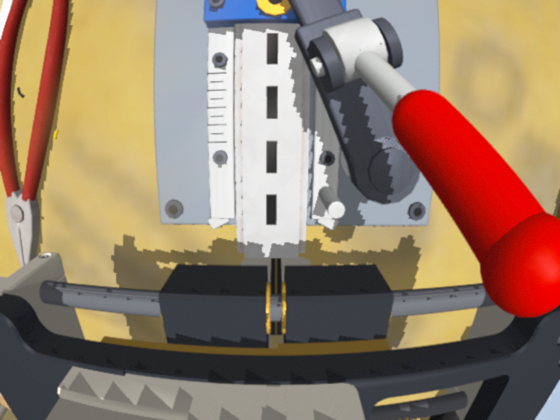

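The view shows the fingertip behind the rail end at (275,250), the rail straight in the channel, the post cap at (393,170) and the white stop pin at (335,208). The push force is about 4 N, so I'll continue gently until it rises at the stop.

```bash
python3 -m pendant '[[[0,1,0,0,0,0,0],[0,2,0,0,0,0,0],[0,2,0,0,0,0,0]]]'; python3 -m pendant '[[[0,1,0,0,0,0,0],[0,2,0,0,0,0,0],[0,2,0,0,0,0,0]]]'
```

```text
clock: 3.88
eef_pos: [0.5118, -0.0143, 0.0099]
ee_rot: [3.14, 0.004, 1.803]
wrist_force: [2.2, -9.2, 0.4]
finger_gap: 0.002
grasp_force: 4.8
clock: 4.13
eef_pos: [0.5118, -0.0142, 0.0101]
ee_rot: [3.14, 0.006, 1.801]
wrist_force: [4.8, -12.8, 0.2]
finger_gap: 0.006
grasp_force: 6.9
```

```bash
python3 -m pendant '[[[0,-6,0,0,0,0,0],[0,-20,0,0,0,0,0],[0,-40,0,-30,0,0,0],[0,-60,0,-70,0,0,0],[0,-70,0,-110,0,0,0],[0,-70,0,-150,0,0,0],[0,-70,0,-190,0,0,0],[0,-70,0,-190,0,0,0],[0,-70,0,-190,0,0,0]]]'; python3 - <<'E'
from h import *
w1=load("w1"); w2=load("w2"); w3=snap("wrist","w3")
def red(d,bx):
    x0,y0,x1,y1=bx; h=cv2.cvtColor(d["image"][y0:y1,x0:x1],cv2.COLOR_RGB2HSV)
    M=(((h[...,0]<8)|(h[...,0]>172))&(h[...,1]>150)&(h[...,2]>90)).astype(np.uint8)
    D=cv2.distanceTransform(cv2.copyMakeBorder(M,1,1,1,1,0),2,5)[1:-1,1:-1]; i=np.unravel_index(D.argmax(),D.shape); return x0+i[1],y0+i[0],D.max()
print("w2 ball",red(w2,(380,80,560,330)),"w3",red(w3,(280,20,420,180)))
print("ball",tri([ray(w1,340.1,100.9,True),ray(w2,*red(w2,(380,80,560,330))[:2],True)]))
print("pin top w1 z68",onz(w1,284,9,.068,True),"post cap w2 z50",onz(w2,393,170,.05,True),"stop pin",onz(w2,335,208,.038,True))
for uv in [(174,209),(417,211)]: print("screws",onz(w2,*uv,.013,True))
print("plate corners w2",onz(w2,156,225,.012,True),onz(w2,429,225,.012,True))
cv2.imwrite("pics/w3c.png",cv2.resize(w3["image"][0:200,180:400],(800,727)[:2] if 0 else (660,600),interpolation=2)[:,:,::-1])
E
```

```text
clock: 4.88
eef_pos: [0.5282, -0.0764, 0.2025]
ee_rot: [3.136, 0.001, 1.806]
wrist_force: [-1.3, 0.5, -1.2]
finger_gap: 0.006
grasp_force: 0.0
w2 ball (np.int64(518), np.int64(244), np.float32(41.741093)) w3 (np.int64(334), np.int64(59), np.float32(11.7876))
ball [0.54086305 0.0531414  0.12307529]
pin top w1 z68 [0.48298194 0.12890588 0.068     ] post cap w2 z50 [0.54060077 0.054411   0.05      ] stop pin [0.52549798 0.03164258 0.038     ]
screws [0.45228553 0.00638708 0.013     ]
screws [0.57625916 0.034834   0.013     ]
plate corners w2 [ 0.44324125 -0.00512505  0.012     ] [0.58707575 0.02888358 0.012     ]
```

View pics/w3c.png

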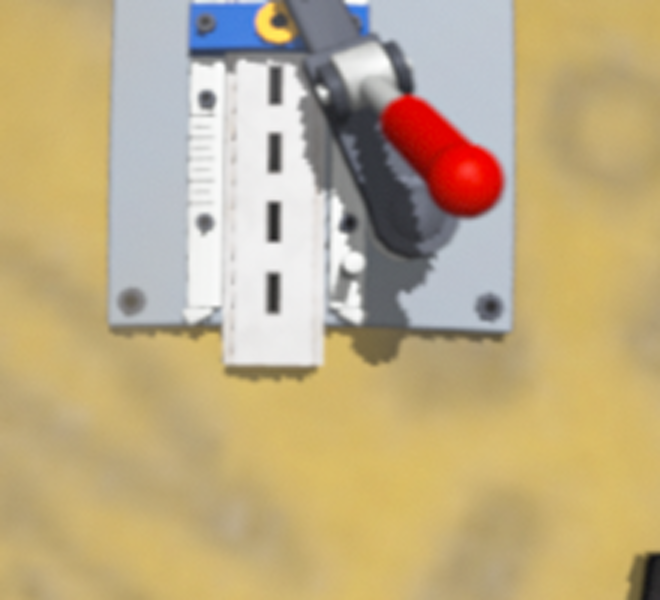

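In this crop the rail overhangs the plate edge (row 326) to row 367. At 2.76 px/mm that is about 14–15 mm, which matches the 14 mm expected when home, so the rail is butted. The strap pin measures 93 mm from the post at a ≈ 1.15. Next I'll work out the strap approach, with tool y tangential and the finger on the far side of the pin.

```bash
cat >> h.py <<'E'
O=np.array([.4955,.045]); Y=np.radians(13.2); RJ=np.array([[np.cos(Y),-np.sin(Y)],[np.sin(Y),np.cos(Y)]])
def j2w(x,y,z): return np.r_[O+RJ@np.array([x,y])/1e3,z/1e3]
def w2j(p): return np.r_[RJ.T@(np.array(p)[:2]-O)*1e3,p[2]*1e3]
E
python3 - <<'E'
from h import *
pin=np.array([.48298,.12891,.068]); q=w2j(pin); print("pin jig",q); a=np.arctan2(q[1],44-q[0]); print(a,np.degrees(a),np.hypot(q[1],44-q[0]))
t=np.array([np.sin(a),np.cos(a)]); f=np.array([44-93*np.cos(a),93*np.sin(a)])+35*t
print("finger jig",f); print("above",togo(j2w(*f,200),90-np.degrees(a)+13.2),"low",togo(j2w(*f,52),90-np.degrees(a)+13.2))
for ph in range(0,85,4):
    p=np.radians(ph); print(ph,round(93*np.cos(p)+35*np.sin(p)-93),round(35*np.cos(p)-93*np.sin(p)-35),end=" | ")
E
```

```text
pin jig [ 6.97171365 84.55195863 68.        ]
1.1580205871418703 66.34969223249074 92.3045378032025
finger jig [38.75310651 99.22938128]
above (array([224.1,  37.3,   0.5]), array([  0.1,  -0. , -23.4])) low (array([224. ,  37.1, 148.5]), array([  0.1,  -0. , -23.4]))
0 0 0 | 4 2 -7 | 8 4 -13 | 12 5 -20 | 16 6 -27 | 20 6 -34 | 24 6 -41 | 28 6 -48 | 32 4 -55 | 36 3 -61 | 40 1 -68 | 44 -2 -74 | 48 -5 -81 | 52 -8 -87 | 56 -12 -93 | 60 -16 -98 | 64 -21 -103 | 68 -26 -108 | 72 -31 -113 | 76 -37 -117 | 80 -42 -121 | 84 -48 -124 |
```

```bash
python3 -m pendant '[[[0,40,7,0,0,0,-4],[0,80,14,0,0,0,-9],[0,120,21,0,0,0,-14],[0,160,28,0,0,0,-19],[0,200,35,0,0,0,-23.4],[0,224,37,0,0,0,-23.4],[0,224,37,40,0,0,-23.4],[0,224,37,80,0,0,-23.4],[0,224,37,115,0,0,-23.4],[0,224,37,138,0,0,-23.4],[0,224,37,148.5,0,0,-23.4],[0,224,37,148.5,0,0,-23.4]]]'; python3 - <<'E'
from h import *
d=snap("wrist","w4"); s=arm.observe(); print(w2j(s["eef_pos"]),s["ee_rot"],s["wrist_force"]); print(s["qpos"].round(2))
E
```

```text
clock: 5.93
eef_pos: [0.5064, 0.1487, 0.0472]
ee_rot: [-3.133, -0.003, 2.215]
wrist_force: [-0.9, 0.4, -0.6]
finger_gap: 0.006
grasp_force: 0.0
[36.28131736 98.52514824 49.31513879] [-3.13694238e+00 -1.91830656e-03  2.21431669e+00] [-0.24674701 -0.06134386 -0.05217736]
[-0.32  0.51 -0.02  1.98  0.01  0.65  0.29]
```

View pics/w4.png

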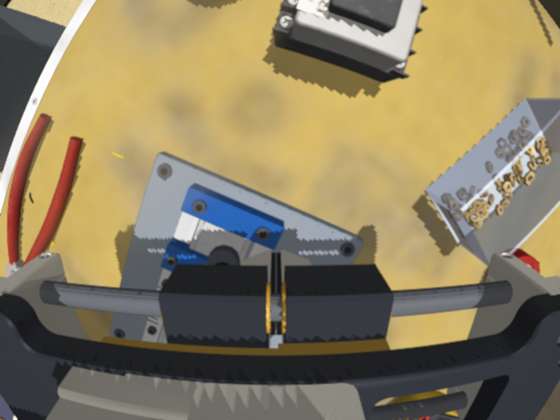

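The view shows the finger tip at (275,255) beside the strap's pin at (222,256), with the contactor and parts drawer well clear. Now I'll swing the strap along the arc.

```bash
python3 -m pendant '[[[0,2,-7,-3,0,0,-4],[0,4,-13,-3,0,0,-8],[0,5,-20,-3,0,0,-12],[0,6,-27,-3,0,0,-16],[0,6,-34,-3,0,0,-20],[0,6,-41,-3,0,0,-24],[0,6,-48,-3,0,0,-28],[0,4,-55,-3,0,0,-32],[0,3,-61,-3,0,0,-36],[0,1,-68,-3,0,0,-40],[0,-2,-74,-3,0,0,-44],[0,-5,-81,-3,0,0,-48],[0,-8,-87,-3,0,0,-52],[0,-12,-93,-3,0,0,-56],[0,-16,-98,-3,0,0,-60],[0,-18,-101,-3,0,0,-62],[0,-21,-103,-3,0,0,-64],[0,-23,-106,-3,0,0,-66],[0,-26,-108,-3,0,0,-68],[0,-26,-108,-3,0,0,-68]]]'; python3 - <<'E'
from h import *
d=snap("wrist","w5"); t=snap("top","t5"); s=arm.observe(); print(w2j(s["eef_pos"]),s["ee_rot"],s["wrist_force"]); print(s["qpos"].round(2))
A=cv2.resize(t["image"][180:260,200:295],(380,320),interpolation=2);B=cv2.resize(d["image"],(420,315))
cv2.imwrite("pics/c5.png",np.hstack([A[:315],B])[:,:,::-1])
E
```

```text
clock: 7.65
eef_pos: [0.441, 0.0634, 0.0559]
ee_rot: [-3.14, 0.003, -2.882]
wrist_force: [-0.4, 0.2, 1.6]
finger_gap: 0.008
grasp_force: 0.7
[-48.87778114  30.89375045  55.5343551 ] [-3.14090166e+00  2.66858901e-03 -2.88416694e+00] [-0.48574925 -0.30141792  1.02819024]
[ 0.06  0.4  -0.31  2.18  0.22  0.59  1.42]
```

View pics/c5.png

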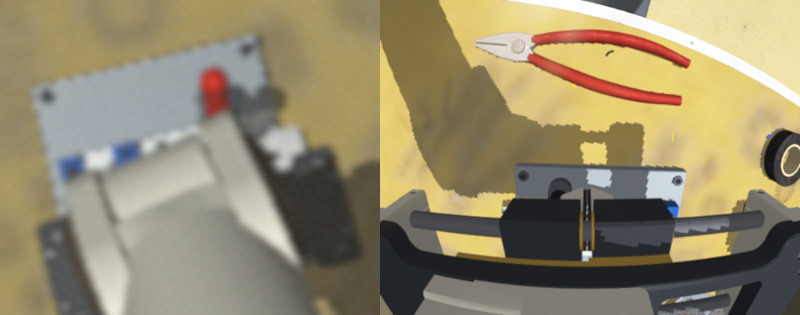

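The strap has come round: the pin is at about (562,188) in the right-hand panel, directly beside the finger, and the lever now points to +x in the top view. I'll push on in small steps until the force shows the stop pin.

```bash
python3 - <<'E'
from h import *
print(w2j(onz(load("w5"),243,251,.068,True)))
E
python3 -m pendant '[[[0,0,-2,0,0,0,0],[0,0,-3,0,0,0,0],[0,0,-4,0,0,0,0],[0,0,-5,0,0,0,0],[0,0,-6,0,0,0,0],[0,0,-6,0,0,0,0]]]'; python3 -m pendant '[[[0,0,-1,0,0,0,0],[0,0,-2,0,0,0,0],[0,0,-3,0,0,0,0],[0,0,-3,0,0,0,0]]]'
```

```text
[-64.63800864  13.78499381  68.        ]
clock: 8.25
eef_pos: [0.4415, 0.0582, 0.0546]
ee_rot: [-3.141, 0.0, -2.883]
wrist_force: [-1.3, 0.6, 7.0]
finger_gap: 0.004
grasp_force: 2.7
clock: 8.58
eef_pos: [0.4419, 0.0555, 0.0541]
ee_rot: [3.141, 0.0, -2.882]
wrist_force: [0.1, 1.5, 1.3]
finger_gap: 0.002
grasp_force: 1.0
```

```bash
for i in 1 2; do python3 -m pendant '[[[0,0,-1,0,0,0,0],[0,0,-2,0,0,0,0],[0,0,-3,0,0,0,0],[0,0,-4,0,0,0,0],[0,0,-4,0,0,0,0]]]'; python3 - <<'E'
from h import *
print(w2j(arm.observe()["eef_pos"]), arm.observe()["wrist_force"])
E
done
```

```text
clock: 9.0
eef_pos: [0.4422, 0.0542, 0.0541]
ee_rot: [3.139, -0.0, -2.88]
wrist_force: [-3.0, 10.2, 2.2]
finger_gap: 0.004
grasp_force: 5.0
[-49.81871718  21.08762629  54.07659344] [-2.99272535 10.19441002  2.18302451]
clock: 9.42
eef_pos: [0.4426, 0.0531, 0.0544]
ee_rot: [3.136, 0.0, -2.878]
wrist_force: [-6.7, 17.0, 7.9]
finger_gap: 0.004
grasp_force: 9.1
[-49.63162499  19.99274321  54.37870537] [-6.65468271 17.04566458  7.92580263]
```

Force rises to 17 N without movement, so the strap is on its stop pin. I'll back off, rise and look before touching the lever.

```bash
python3 -m pendant '[[[0,0,6,0,0,0,0],[0,0,16,0,0,0,0],[0,0,20,-40,0,0,0],[0,0,20,-80,0,0,0],[0,0,20,-120,0,0,0],[0,-20,0,-150,0,0,0],[0,-55,-10,-170,0,0,0],[0,-90,-25,-170,0,0,0],[0,-90,-25,-170,0,0,0],[0,-90,-25,-170,0,0,0]]]'; python3 - <<'E'
from h import *
d=snap("wrist","w6"); s=arm.observe(); print(w2j(s["eef_pos"]),s["ee_rot"])
E
```

```text
clock: 10.25
eef_pos: [0.5383, 0.0453, 0.2234]
ee_rot: [3.142, -0.001, -2.885]
wrist_force: [-0.9, -0.0, -0.0]
finger_gap: 0.007
grasp_force: 0.0
[ 40.15183225  -8.50618379 222.98190086] [ 3.14118588e+00 -2.73987144e-03 -2.88360633e+00]
```

View pics/w6.png

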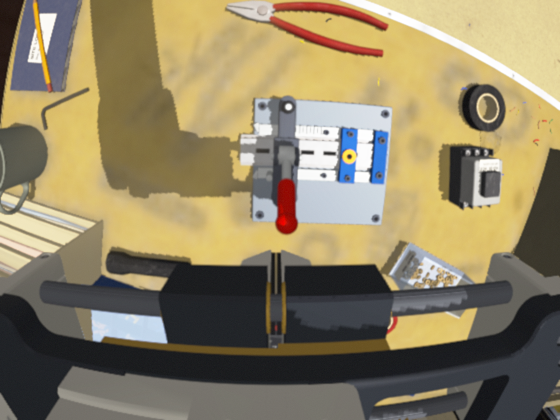

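The view shows the strap square across: pin at (287,105), red ball at (286,224), the rail running under the bridge (348) up to the stop (373), and its free end at column 240. Next I'll get the coordinates and check the strap angle and rail overhang.

```bash
python3 - <<'E'
from h import *
d=load("w6"); im=d["image"]
h=cv2.cvtColor(im,cv2.COLOR_RGB2HSV); M=np.zeros(im.shape[:2],np.uint8)
b=(slice(170,240),slice(260,310)); hh=h[b]; M[b]=((hh[...,0]<8)|(hh[...,0]>172))&(hh[...,1]>150)&(hh[...,2]>90)
D=cv2.distanceTransform(M,2,5); i=np.unravel_index(D.argmax(),D.shape); print("ball px",i[::-1],D.max(),[w2j(onz(d,i[1],i[0],z,True)).round(1) for z in (.125,.132)])
ys,xs=np.nonzero(M); print(xs.min(),xs.max(),ys.min(),ys.max(),"handle col",xs[ys<200].mean())
print("pin",w2j(onz(d,287.5,105,.068,True)))
n=[w2j(onz(d,u,v,.012,True)).round(1) for u,v in [(251,222),(254,98),(391,106),(381,224)]]; print("corners -36/85, -36/-60, 124/-60,124/85",n)
g=cv2.cvtColor(im,cv2.COLOR_RGB2GRAY); print("row150",g[150,232:262]); print("row143",g[143,350:392])
print("rail end", w2j(onz(d,240,150,.02,True)))
cv2.imwrite("pics/w6c.png",cv2.resize(im[85:240,230:400],(658,600),interpolation=2)[:,:,::-1])
E
```

```text
ball px (np.int64(286), np.int64(222)) 10.187599 [array([ 46.8,  -0.8, 125. ]), array([ 44.5,  -1.1, 132. ])]
276 296 179 233 handle col 285.84684684684686
pin [-50.89022366  -0.74121913  68.        ]
corners -36/85, -36/-60, 124/-60,124/85 [array([ 85.1, -37.9,  12. ]), array([-60.4, -36.4,  12. ]), array([-60.6, 122.1,  12. ]), array([ 83.8, 122.7,  12. ])]
row150 [167 164 156 148 139 128 120 121 127 133 136 135 136 134 134 134 134 133
 133 134 135 135 131 115  84  63  58  58  56  56]
row143 [124 125 126 125 125 123 140 190 235 231 226 226 229 231 235 233 221 206
 184 172 167 150 108  63  66 104 116 116 110 104 108 115 118 121 122 118
 125 165 204 199 181 174]
rail end [ -1.57292316 -50.40152037  20.        ]
```

View pics/w6c.png

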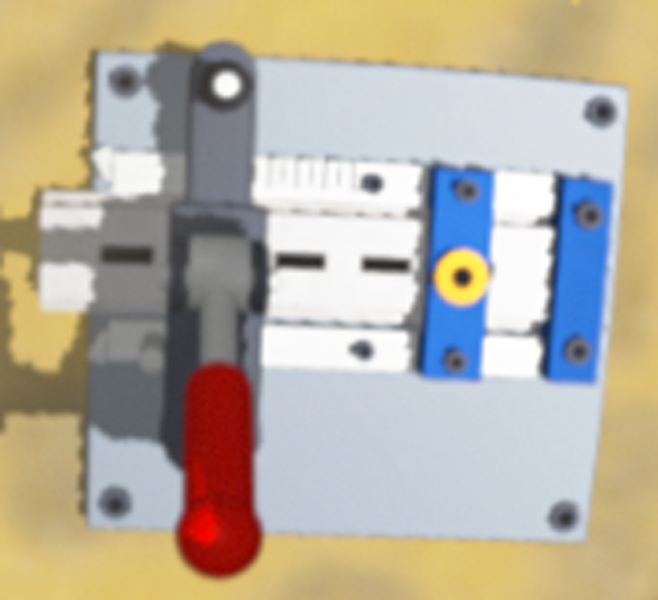

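The crop confirms it: the rail reaches the blue stop at (545,280), and the strap lies square with its edge by the white stop pin at (150,350). Corner residuals put the pin at a ≈ 0.4°. Next is the lever. I'll approach on its −x side, then follow the arc about the cam pin.

```bash
python3 - <<'E'
from h import *
print(togo(j2w(5,-1,125),103.2))
for th in range(64,-5,-4):
    t=np.radians(th); print(th,round(-(62*np.cos(t)-8*np.sin(t)-9.5-5)),round(125-(63+62*np.sin(t)+8*np.cos(t))),end=" | ")
E
```

```text
(array([34.7,  8.4, 98.1]), array([ 0. , -0.2,  1.6]))
64 -5 3 | 60 -10 4 | 56 -14 6 | 52 -17 8 | 48 -21 11 | 44 -25 13 | 40 -28 16 | 36 -31 19 | 32 -34 22 | 28 -36 26 | 24 -39 29 | 20 -41 33 | 16 -43 37 | 12 -44 41 | 8 -46 45 | 4 -47 50 | 0 -48 54 | -4 -48 58 |
```

```bash
python3 -m pendant '[[[0,20,5,0,0,0,1],[0,34.7,8.4,0,0,0,1.6],[0,34.7,8.4,40,0,0,1.6],[0,34.7,8.4,75,0,0,1.6],[0,34.7,8.4,98,0,0,1.6],[0,34.7,8.4,98,0,0,1.6]]]'; python3 -m pendant '[[[0,-5,0,3,0,0,0],[0,-10,0,4,0,0,0],[0,-14,0,6,0,0,0],[0,-17,0,8,0,0,0],[0,-21,0,11,0,0,0],[0,-25,0,13,0,0,0],[0,-28,0,16,0,0,0],[0,-31,0,19,0,0,0],[0,-34,0,22,0,0,0],[0,-36,0,26,0,0,0],[0,-39,0,29,0,0,0],[0,-41,0,33,0,0,0],[0,-43,0,37,0,0,0],[0,-44,0,41,0,0,0],[0,-46,0,45,0,0,0],[0,-47,0,48,0,0,0],[0,-47,0,50,0,0,0],[0,-47,0,50,0,0,0]]]'; python3 - <<'E'
from h import *
print(w2j(arm.observe()["eef_pos"]))
E
```

```text
clock: 10.8
eef_pos: [0.4955, 0.0451, 0.1214]
ee_rot: [3.14, -0.011, -2.91]
wrist_force: [-0.4, -0.7, -0.1]
finger_gap: 0.003
grasp_force: 0.0
clock: 12.3
eef_pos: [0.5476, 0.0565, 0.0758]
ee_rot: [3.141, 0.0, -2.91]
wrist_force: [1.5, 0.5, 2.5]
finger_gap: 0.007
grasp_force: 0.6
[53.29670619 -0.7243395  75.83739511]
```

```bash
python3 -m pendant '[[[0,0,0,1.5,0,0,0],[0,0,0,3,0,0,0],[0,0,0,4.5,0,0,0],[0,0,0,6,0,0,0],[0,0,0,6,0,0,0]]]'; python3 -m pendant '[[[0,0,0,1,0,0,0],[0,0,0,2,0,0,0],[0,0,0,2,0,0,0]]]'
```

```text
clock: 12.72
eef_pos: [0.5482, 0.0567, 0.071]
ee_rot: [-3.141, 0.002, -2.91]
wrist_force: [1.3, -0.3, 8.3]
finger_gap: 0.001
grasp_force: 4.2
clock: 12.97
eef_pos: [0.5484, 0.0566, 0.0706]
ee_rot: [-3.141, 0.002, -2.91]
wrist_force: [-3.1, -0.3, 21.5]
finger_gap: 0.004
grasp_force: 11.1
```

The hard stop is at z 71 mm, exactly level for the handle, with 21 N on it. I'll lift away and check.

```bash
python3 -m pendant '[[[0,0,0,-5,0,0,0],[0,0,0,-30,0,0,0],[0,0,0,-70,0,0,0],[0,0,0,-110,0,0,0],[0,0,0,-150,0,0,0],[0,0,0,-160,0,0,0],[0,0,0,-160,0,0,0]]]'; python3 - <<'E'
from h import *
d=snap("wrist","w7"); s=arm.observe(); print(w2j(s["eef_pos"]),s["wrist_force"])
im=d["image"]; cv2.imwrite("pics/w7c.png",cv2.resize(im[60:260,200:420],(660,600),interpolation=2)[:,:,::-1])
hh=cv2.cvtColor(im[60:262,200:420],cv2.COLOR_RGB2HSV); M=(((hh[...,0]<8)|(hh[...,0]>172))&(hh[...,1]>150)&(hh[...,2]>60)).astype(np.uint8)
n,l,st,c=cv2.connectedComponentsWithStats(M); k=1+st[1:,4].argmax(); x,y,w,h,_=st[k]; print("red",x+200,y+60,w,h)
print("end of ball if level", w2j(onz(d,x+200+w/2,y+60+h-1-w/2,.063,True)))
E
```

```text
clock: 13.55
eef_pos: [0.5486, 0.0567, 0.2313]
ee_rot: [-3.141, 0.005, -2.91]
wrist_force: [0.8, 0.7, -0.9]
finger_gap: 0.005
grasp_force: 0.0
[ 52.86067258  -0.77673496 228.76533411] [-0.77584846  0.13737851 -0.43579192]
red 268 176 16 51
end of ball if level [79.32830482 -0.61451896 63.        ]
```

View pics/w7c.png

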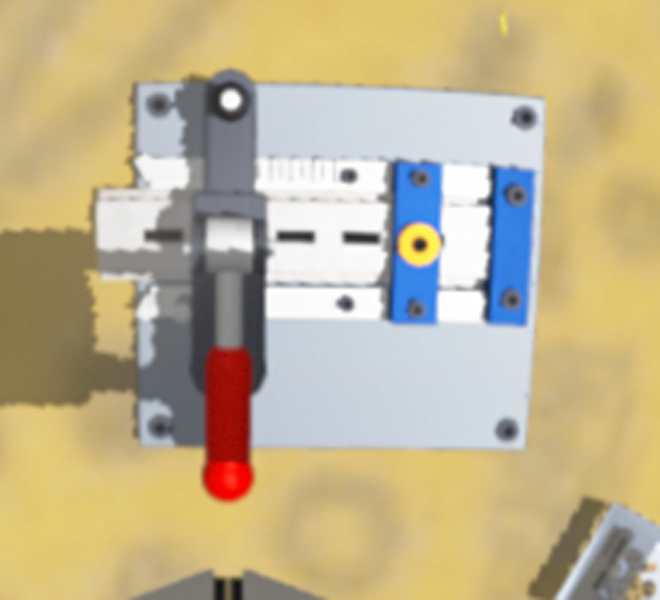

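The crop shows the lever level, with its ball at (228,480), i.e. 79 mm from the cam pin. The strap is square, the rail is against the blue stop at (490,240), and the hand is clear, so I'm handing in.

```bash
python3 -c "
from bench import arm
print(arm.job_done())"
```

```text
the job is handed in; nothing more can be done
None
```

The job is handed in after about 14 s: the rail is butted against the end stop, the strap is on its stop pin, the lever is fully down and the hand is clear; nothing else was touched.

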